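Screw the book press down on a glued book

TASK

The red book in the press has just been glued. With a fingertip, push on one of the arms of the wheel on top of the press and turn it clockwise (seen from above) as far as it will go, up to its stop, so that the platen comes down and keeps the book clamped. Leave the book as it lies and do not disturb the things standing round the press.

Things in the scene. Friction and masses are not known exactly. Their poses are not given: they have to be found in the camera images.
- press: Bolted-down bench book press. Base plate 210 x 270 x 30 mm, two columns of 24 mm diameter at y = +-118 mm, a green crossbeam 56 mm wide (x), 270 mm long (y), its top 200 mm above the table (a low brass washer round the screw reaches 204 mm). Origin: centre of the underside of the base, on the table; z up along the screw; y runs along the crossbeam, x along the book.
- wheel (a joint): Angle of the wheel in rad: 0 = platen fully raised, grows as the wheel is turned clockwise seen from above, hard stop at 2.8. The platen comes down 7 mm per rad and meets the book at about 2.0; from there its rubber buffers are squeezed until the stop at 2.8. The wheel is stiff: it takes about 0.3 N m to turn it and 0.5 N m close to the stop, it stays where it is left, and does not coast.
- hub (a point): Centre of the three-armed wheel, on its axis (vertical), at mid-height of the arms, 245 mm above the table. The hub is 44 mm in diameter and its top is 22 mm above this point. The wheel has no rim: three level round steel arms, 14 mm in diameter, 120 degrees apart, run out from the hub to balls of 30 mm diameter centred 120 mm from the axis. The gap from the arms' underside down to the crossbeam is 38 mm. The wheel does not rise or sink as it turns.
- red_ball (a point): Centre of the red ball at the end of one arm, 120 mm from the wheel's axis (the other two balls are black).
- platen: Aluminium pressing plate 150 x 190 x 14 mm under the screw, with black rubber buffers on it. Origin: centre of its underside. Comes down on the book as the wheel is turned clockwise.
- book: Red cloth-covered book lying flat on the press's base under the platen, 190 x 150 x 32 mm, 0.6 kg, loose. Origin: centre of its underside; its long side along its x.
- paste_jar: Closed jar standing on the table, 68 mm in diameter, 95 mm high, loose. Origin: centre of its underside.
- glue_bottle: White bottle standing on the table, 60 mm in diameter, 190 mm high, loose. Origin: centre of its underside.
- paste_brush: Brush lying on the table, loose.
- tape_roll: Roll of paper tape lying flat on the table, 90 mm outer diameter, 25 mm high, loose. Origin: centre of its underside.

How it is judged:
By the outcome, as a careful person would: the job done as asked, in the order asked, and still so for the second after the job is handed in, with the robot touching nothing.
It also fails if it takes over 48 s, if anything falls off the work surface, if the arm or the gripper's body presses on something with over 40 N, if the wrist force passes 120 N, or if a joint passes its speed limit or range.

ROBOT

A 6-joint arm with a two-finger parallel gripper is mounted at the origin on the work surface. World frame = base frame: x ahead of the robot, y to its left, z up, the work surface at z = 0. Lengths are in mm, angles in rad, forces in N, time in s.
With the tool pointing down it reaches from about 350 to 775 mm from the base axis. Payload 7.3 kg.
Tool frame: the origin (TCP) lies at the very end of the fingers, on their centre line; the grasp point (between the pads) lies 19 mm behind it; x points along the fingers, y is the direction in which the jaws open and shut, and the axes are right-handed (so a half turn about x gives the same grasp; the last joint's range is limited). The gripper opens to 92 mm and grips with 3 to 60 N. Pads are 19 mm wide; open, the fingers measure 130 mm over their backs; the gripper's body (75 mm by 190 mm) begins 47 mm behind the grasp point.
Start: joints at [1.176, 0.342, 1.524, -0, 1.275, -0.146], TCP at [129.26, 508.858, 226.741] pointing down, gripper open.
Joint ranges: [-2.53, 2.53], [-0.77, 2.02], [0.04, 2.7], [-1, 4.14], [0.28, 2.66], [-3.11, 3.11]. Speed limits (rad/s): [2.57, 2.57, 3.14, 3.14, 3.14, 3.14].

INTERFACE

Orientations are given as [roll, pitch, yaw] about the fixed x, y, z axes, in that order (R = Rz(yaw) Ry(pitch) Rx(roll)).
In Python, from plant import bot gives the robot as it stands.
- The arm moves only by the tool step_arm, never from a script. Its argument "targets" is a list that holds one entry, the list of rows, each a list of 4 numbers: the shift along the tool's x, y, z in m, then the turn about the tool's x in degrees. A call has exactly 5 rows; each row is the pose to reach, as a shift and turn from the pose measured when the call began, along the tool's axes at that moment; what a row does not reach only later rows make up. A row lasts 1/12 s, in which the tool goes at most 41.7 mm and 7.16 degrees, less where a joint would pass 70% of its speed; a pose out of reach is approached as far as the arm can. A call with a gripper value outside its range is refused whole. "jaw" is the closure, from 0 (fully open) to 1 (shut), set as the call begins (left out, the last holds). The fingers move at their own pace and stop on an object; the grip force is fixed at half the most. Time passes only in rows, so rows that repeat a pose let the fingers close, or fill a call up. It gives the time, the measured TCP pose, the force and the opening at its end, in the units of the state.
- bot.get_obs(): the state, without advancing time (a new reading comes with each control period).
- bot.capture(name): name is "side" or "top"; returns a dict with "color" (384x512x3 uint8, red, green, blue), "depth" (384x512 float32, mm along the optical axis (not along the pixel's ray), 0 where there is no reading), "fov_y" (degrees; the focal length in pixels is half the picture's height over the tangent of half this angle, whatever the lens; pixels are square), "cx", "cy" (the principal point, pixels), "dist_coeffs" ([k1, k2, p1, p2, k3] as OpenCV has them; the pictures are not rectified), "rvec" (rotation vector, rad) and "tvec" (3), from world to camera coordinates, as OpenCV has them. Camera axes: x right, y down, z forward; pixel columns grow to the right and rows downward; lengths in mm; the calibration is good to about 2 mm. A picture is of the moment at which its call begins.
- bot.close_job(): hands the job in, once; it reports no verdict.
The state is a dict: "time": time; "joint_positions": joint angles; "dq": joint speeds; "tau": joint torques, N m; "tool_pos": TCP position; "tcp_rot": TCP orientation; "contact_force": force on the tool from outside, world axes, zero at the start; "moment": the same for the moment, N m; "grip_width": finger opening in mm.
Only numpy, scipy, OpenCV 4.12 (cv2) and the standard library are available. Lean on these libraries where they do the work, as an engineer would, in place of code of your own. Each camera call takes 0.05 s, during which the arm holds its last target. There are 200 camera calls.

## Working session

There is one attempt and no reset: what is moved stays moved. The work goes in short steps, Python scripts to look and compute and a tool call to move; the robot and the scene stay as the last step left them, time stands still between calls to the robot, and variables do not carry over. Pictures are saved under pics/ and viewed, about 8 in all and at most 12, crops included, and the job is handed in when it is done.

Besides the shell and the picture viewer there is one more tool, called by a JSON object that holds its "method" and its "body". step_arm: Moves the arm, as the interface text tells. Its arguments: {"type":"object","properties":{"targets":{"type":"array","items":{"type":"array","items":{"type":"array","items":{"type":"number"}}}},"jaw":{"type":"number"}},"required":["targets"]}

```bash
mkdir -p pics
cat > h.py <<'E'
import numpy as np, cv2, pickle
from plant import bot
def cap(n):
    c=bot.capture(n); h=c["color"].shape[0]; f=h/2/np.tan(np.radians(c["fov_y"])/2)
    c["K"]=np.array([[f,0,c["cx"]],[0,f,c["cy"]],[0,0,1.]]); c["R"]=cv2.Rodrigues(np.array(c["rvec"],float))[0]
    c["t"]=np.array(c["tvec"],float).ravel(); c["d"]=np.array(c["dist_coeffs"],float); return c
def rays(c,px):
    u=cv2.undistortPoints(np.array(px,float).reshape(-1,1,2),c["K"],c["d"]).reshape(-1,2)
    return np.c_[u,np.ones(len(u))]
def onplane(c,px,z):
    d=rays(c,px)@c["R"]; o=-c["R"].T@c["t"]; return o+d*((z-o[2])/d[:,2])[:,None]
def bydepth(c,px):
    px=np.array(px).reshape(-1,2); Z=c["depth"][px[:,1].astype(int),px[:,0].astype(int)]
    return (rays(c,px)*Z[:,None]-c["t"])@c["R"]
E
python3 - <<'E'
from h import *
s=bot.get_obs(); print(s)
for n in("side","top"):
    c=cap(n); cv2.imwrite(f"pics/{n}0.png",cv2.resize(c["color"][:,:,::-1],None,fx=1.5,fy=1.5)); print(n,-c["R"].T@c["t"])
E
```

```text
{'time': 0.0, 'joint_positions': array([ 1.17597713e+00,  3.42742295e-01,  1.52499998e+00, -1.03992380e-05,
        1.27536829e+00, -1.46000197e-01]), 'dq': array([ 1.94172801e-04,  8.65648098e-04, -9.97058764e-05, -1.45532671e-03,
       -1.27438655e-03, -1.00805817e-03]), 'tau': array([ 1.20613977e-04, -4.31247103e+01, -2.44214165e+01,  7.18348590e-02,
        5.60313673e-02, -1.62946899e-04]), 'tool_pos': array([129.11607525, 508.47246575, 226.04073856]), 'tcp_rot': array([-1.71024542,  1.56927839, -1.95906139]), 'contact_force': array([-0.25837446,  0.70396381,  0.41034996]), 'moment': array([-0.03135168,  0.00487499,  0.00703896]), 'grip_width': 91.93549880996653}
side [ 375.6076206  -867.40319993 1036.3731697 ]
top [ 371.081173     41.75521325 1379.09437098]
```

View pics/side0.png

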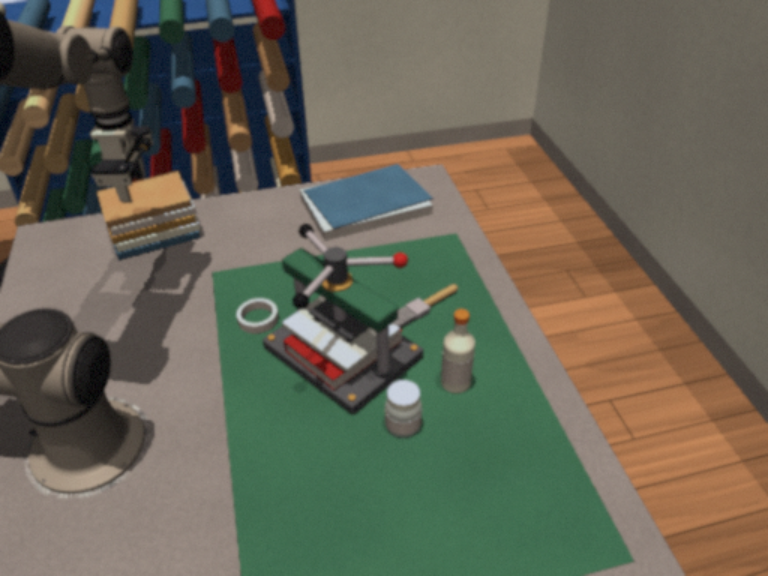

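View pics/top0.png

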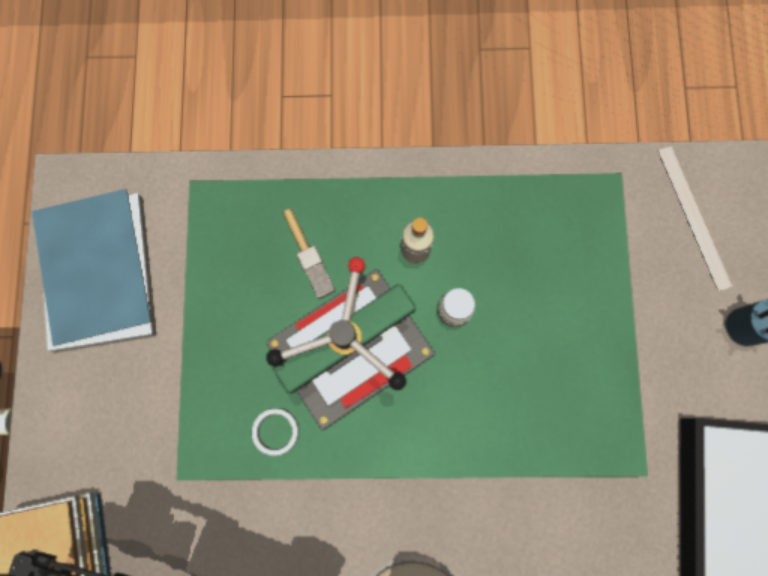

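The top picture (1.5x) shows the hub at about (342,333), the red ball at (356,265), the black balls at (275,357) and (397,381), the bottle at (417,245) and the jar at (457,306). The side view agrees. Next I'll turn these into positions.

Run:
```python
from h import *
c=cap("top"); im=c["color"]; hsv=cv2.cvtColor(im,cv2.COLOR_RGB2HSV)
def P(n,px,z): print(n,onplane(c,[np.array(px)/1.5],z)[0].round(1))
x0,y0=225,165
m=((hsv[...,0]<8)|(hsv[...,0]>172))&(hsv[...,1]>150)&(hsv[...,2]>80)
m=m.astype(np.uint8); n,l,st,ce=cv2.connectedComponentsWithStats(m)
for i in range(1,n):
    if st[i,4]>25: print(ce[i]*1.5,st[i], onplane(c,[ce[i]],245).round(1))
P("hub top",(342,333),267);P("red",(356,265),245);P("blkL",(275,357),245);P("blkR",(397,381),245)
P("bottle cap",(419,227),190);P("jar top",(459,303),95);P("tape",(275,432),25);P("beam end A",(400,295),200);P("beam end B",(288,384),200)
P("brush tip",(289,212),10);P("brush",(322,290),10)
s=cap("side")
m=((lambda h:((h[...,0]<6)|(h[...,0]>174))&(h[...,1]>150)&(h[...,2]>80))(cv2.cvtColor(s["color"],cv2.COLOR_RGB2HSV))).astype(np.uint8)
n,l,st,ce=cv2.connectedComponentsWithStats(m)
for i in range(1,n):
    if st[i,4]>25: print("side",ce[i]*1.5,st[i,4],onplane(s,[ce[i]],245).round(1))
for nm,px in(("blkL",(306,232)),("blkR",(301,299))):print(nm,onplane(s,[np.array(px)/1.5],245).round(1))
```

```text
[356.19512195 264.54878049] [233 172  10  10  82] [[632.3  92.6 245. ]]
[319.04545455 312.21590909] [198 197  32  23 132] [[550.6 156.  245. ]]
[400.56315789 364.70526316] [260 237  14  12  95] [[460.4  19.9 245. ]]
[363.86808511 389.15744681] [227 249  32  22 235] [[420.8  81.2 245. ]]
hub top [511.9 115.8 267. ]
red [631.5  92.9 245. ]
blkL [475.9 229.6 245. ]
blkR [433.6  26.3 245. ]
bottle cap [712.9 -19.3 190. ]
jar top [588.3 -96.9  95. ]
tape [349.7 263.5  25. ]
beam end A [586.4  17.7 200. ]
beam end B [433.2 213.7 200. ]
brush tip [802.2 244.   10. ]
brush [633.9 173.8  10. ]
side [265.42227979   9.17098446] 193 [[ 542.4 1555.2  245. ]]
side [218.20454545  61.11363636] 66 [[ 357.5 1140.5  245. ]]
side [183.97368421 123.05263158] 57 [[250.6 765.9 245. ]]
side [152.22222222 165.38888889] 27 [[174.6 573.8 245. ]]
side [399.66923077 259.24615385] 65 [[634.   94.5 245. ]]
side [313.55945122 357.00457317] 328 [[ 436.1 -113.4  245. ]]
blkL [[477.3 225.  245. ]]
blkR [[437.7  30.3 245. ]]
```

```bash
cat >> h.py <<'E'
from scipy.spatial.transform import Rotation as Ro
HUB=np.array([514,116.])
def st():
    s=bot.get_obs(); R=Ro.from_euler("xyz",s["tcp_rot"]).as_matrix(); return s,np.array(s["tool_pos"]),R
def rel(pts):
    s,p,R=st(); print("t",s["time"],p.round(1),"F",np.array(s["contact_force"]).round(1)); return (((np.array(pts)-p)@R)/1000).round(3)
def arc(a,r=78,z=224): a=np.radians(a); return np.r_[HUB+r*np.array([np.cos(a),np.sin(a)]),z]
E
python3 - <<'E'
from h import *
print(st()[2].round(3)); print(rel([[129,508,330],[498,40,330],arc(-102)]))
E
```

```text
[[-0.     0.246  0.969]
 [-0.001  0.969 -0.246]
 [-1.    -0.001 -0.   ]]
t 0.2 [129.2 508.6 226.3] F [-0.9  0.3 -0.2]
[[-0.104 -0.001 -0.   ]
 [-0.103 -0.363  0.473]
 [ 0.003 -0.364  0.473]]
```

{"method": "step_arm", "body": {"targets": [[[-0.04,0,0,0],[-0.08,0,0,0],[-0.104,0,0,0],[-0.104,-0.02,0.026,0],[-0.104,-0.045,0.058,0]]], "jaw": 1}}

```text
time: 0.62
tool_pos: [174.0, 451.9, 331.5]
tcp_rot: [1.413, 1.568, 1.168]
contact_force: [1.0, -1.5, -0.5]
grip_width: 62.9
```

{"method": "step_arm", "body": {"targets": [[[0,-0.022,0.029,0],[0,-0.045,0.058,0],[0,-0.068,0.088,0],[0,-0.091,0.118,0],[0,-0.115,0.15,0]]]}}

```text
time: 1.03
tool_pos: [292.1, 302.4, 331.3]
tcp_rot: [1.418, 1.568, 1.174]
contact_force: [1.4, 0.7, 0.4]
grip_width: 29.8
```

{"method": "step_arm", "body": {"targets": [[[0,-0.022,0.029,0],[0,-0.045,0.058,0],[0,-0.068,0.088,0],[0,-0.091,0.118,0],[0,-0.115,0.15,0]]]}}

```text
time: 1.45
tool_pos: [410.3, 153.0, 331.2]
tcp_rot: [1.39, 1.568, 1.146]
contact_force: [0.2, 1.2, 0.3]
grip_width: 0.9
```

Run:
```python
from h import *
print(rel([[498,40,330],arc(-102)]),bot.get_obs()["grip_width"]); print(st()[2].round(3))
```

```text
t 1.45 [410.3 153.  331.2] F [0.2 1.2 0.3]
[[ 0.001 -0.088  0.112]
 [ 0.107 -0.089  0.112]] 0.871748274173211
[[ 0.001  0.242  0.97 ]
 [ 0.003  0.97  -0.242]
 [-1.     0.003  0.001]]
```

{"method": "step_arm", "body": {"targets": [[[0,-0.022,0.028,0],[0,-0.044,0.056,0],[0,-0.066,0.084,0],[0,-0.088,0.112,0],[0,-0.088,0.112,0]]]}}

```text
time: 1.87
tool_pos: [500.5, 35.9, 329.8]
tcp_rot: [1.01, 1.569, 0.761]
contact_force: [-1.0, -0.9, -0.7]
grip_width: 0.1
```

{"method": "step_arm", "body": {"targets": [[[0.01,0,0,0],[0.025,0,0,0],[0.04,0,0,0],[0.05,0,0,0],[0.05,0,0,0]]]}}

```text
time: 2.28
tool_pos: [499.2, 36.3, 277.5]
tcp_rot: [3.022, 1.567, 2.773]
contact_force: [-1.1, 1.2, -0.2]
grip_width: 0.3
```

Run:
```python
from h import *
print(rel([arc(-102)]))
c=cap("side"); cv2.imwrite("pics/s1.png",cv2.resize(c["color"][120:300,140:340,::-1],None,fx=3.3,fy=3.3,interpolation=cv2.INTER_CUBIC))
```

```text
t 2.2833 [499.2  36.3 277.5] F [-1.1  1.2 -0.2]
[[ 0.054  0.003 -0.002]]
```

View pics/s1.png

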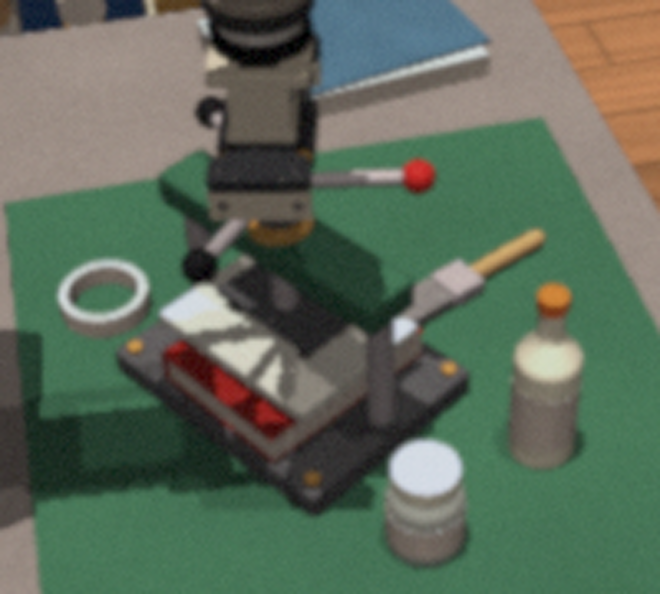

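The crop shows the gripper at (260,180), in front of the hub. It sits between the near black arm (ball at (200,265)) and the red arm (ball at (420,175)), clear of both. I'll lower it.

{"method": "step_arm", "body": {"targets": [[[0.012,0,0,0],[0.025,0,0,0],[0.04,0,0,0],[0.053,0.001,0,0],[0.053,0.002,-0.001,0]]]}}

```text
time: 2.75
tool_pos: [498.3, 38.7, 224.5]
tcp_rot: [3.086, 1.566, 2.837]
contact_force: [-0.2, 0.5, 0.1]
grip_width: 0.3
```

Run:
```python
from h import *
for a in range(-102,-210,-18): 
    print(a); 
    R=st()[2]; print(((np.array([arc(a-x) for x in(3.6,7.2,10.8,14.4,18)])-arc(a))@R).round(0).tolist())
print(rel([arc(-102)]))
```

```text
-102
[[0.0, -0.0, -5.0], [0.0, 0.0, -10.0], [0.0, 1.0, -15.0], [0.0, 2.0, -19.0], [0.0, 3.0, -24.0]]
-120
[[0.0, 1.0, -5.0], [0.0, 3.0, -9.0], [0.0, 5.0, -14.0], [0.0, 8.0, -18.0], [0.0, 10.0, -22.0]]
-138
[[0.0, 3.0, -4.0], [0.0, 6.0, -8.0], [0.0, 9.0, -11.0], [0.0, 13.0, -15.0], [0.0, 17.0, -18.0]]
-156
[[0.0, 4.0, -3.0], [0.0, 8.0, -6.0], [0.0, 12.0, -8.0], [0.0, 17.0, -10.0], [0.0, 21.0, -12.0]]
-174
[[0.0, 5.0, -2.0], [0.0, 9.0, -3.0], [0.0, 14.0, -4.0], [0.0, 19.0, -4.0], [0.0, 24.0, -5.0]]
-192
[[0.0, 5.0, -0.0], [0.0, 10.0, 0.0], [0.0, 15.0, 1.0], [-0.0, 19.0, 2.0], [-0.0, 24.0, 3.0]]
t 2.75 [498.3  38.7 224.5] F [-0.2  0.5  0.1]
[[ 0.001  0.001 -0.001]]
```

{"method": "step_arm", "body": {"targets": [[[0,0.001,-0.005,0],[0,0.001,-0.01,0],[0,0.002,-0.015,0],[0,0.003,-0.02,0],[0,0.004,-0.025,0]]]}}

```text
time: 3.17
tool_pos: [476.6, 48.8, 226.0]
tcp_rot: [0.967, 1.569, 0.718]
contact_force: [5.7, -1.0, -0.9]
grip_width: 0.5
```

{"method": "step_arm", "body": {"targets": [[[0,0.001,-0.005,0],[0,0.003,-0.009,0],[0,0.005,-0.014,0],[0,0.008,-0.018,0],[0,0.01,-0.022,0]]]}}

```text
time: 3.58
tool_pos: [459.3, 63.7, 227.4]
tcp_rot: [0.258, 1.564, 0.008]
contact_force: [5.5, -2.3, -0.2]
grip_width: 0.7
```

Run:
```python
from h import *
s,p,R=st(); d=p[:2]-HUB; a=np.degrees(np.arctan2(d[1],d[0])); print(a,np.hypot(*d))
print(rel([arc(a-x) for x in(3.6,7.2,10.8,14.4,18)]))
```

```text
-136.2798229154438 75.72676715460285
t 3.5833 [459.3  63.7 227.4] F [ 5.5 -2.3 -0.2]
[[ 0.003  0.001 -0.005]
 [ 0.003  0.004 -0.009]
 [ 0.003  0.007 -0.013]
 [ 0.003  0.01  -0.016]
 [ 0.003  0.014 -0.02 ]]
```

{"method": "step_arm", "body": {"targets": [[[0.001,0.001,-0.005,0],[0.002,0.004,-0.009,0],[0.003,0.007,-0.013,0],[0.004,0.01,-0.016,0],[0.004,0.014,-0.02,0]]]}}

```text
time: 4.0
tool_pos: [444.3, 81.7, 224.4]
tcp_rot: [0.141, 1.56, -0.108]
contact_force: [3.4, -3.2, 1.7]
grip_width: 0.2
```

{"method": "step_arm", "body": {"targets": [[[0,0.003,-0.004,0],[0.001,0.007,-0.007,0],[0.001,0.011,-0.01,0],[0.001,0.015,-0.013,0],[0.001,0.019,-0.016,0]]]}}

```text
time: 4.42
tool_pos: [433.2, 104.4, 223.3]
tcp_rot: [0.115, 1.56, -0.135]
contact_force: [2.8, -4.6, 1.1]
grip_width: 0.5
```

```bash
cat > n.py <<'E'
from h import *
s,p,R=st(); d=p[:2]-HUB; a=np.degrees(np.arctan2(d[1],d[0])); print(a,np.hypot(*d))
for k in (0,1): print(rel([arc(a-x-18*k) for x in(3.6,7.2,10.8,14.4,18)]).tolist())
E
python3 n.py
```

```text
-171.84175768476135 81.62618339580524
t 4.4167 [433.2 104.4 223.3] F [ 2.8 -4.6  1.1]
[[-0.001, 0.006, 0.002], [-0.001, 0.011, 0.0], [-0.001, 0.015, -0.001], [-0.001, 0.02, -0.002], [-0.001, 0.025, -0.002]]
t 4.4167 [433.2 104.4 223.3] F [ 2.8 -4.6  1.1]
[[-0.001, 0.03, -0.003], [-0.001, 0.035, -0.002], [-0.001, 0.04, -0.002], [-0.001, 0.045, -0.001], [-0.001, 0.049, -0.0]]
```

{"method": "step_arm", "body": {"targets": [[[-0.001,0.005,0.001,0],[-0.001,0.01,0,0],[-0.001,0.015,-0.001,0],[-0.001,0.02,-0.001,0],[-0.001,0.025,-0.001,0]]]}}

```text
time: 4.83
tool_pos: [438.3, 128.8, 224.0]
tcp_rot: [-0.031, 1.56, -0.281]
contact_force: [1.1, -7.3, -0.4]
grip_width: 0.3
```

{"method": "step_arm", "body": {"targets": [[[0,0.005,0,0],[0,0.01,0.001,0],[0,0.015,0.001,0],[0,0.02,0.002,0],[0,0.025,0.003,0]]]}}

```text
time: 5.25
tool_pos: [446.9, 152.0, 223.6]
tcp_rot: [-0.3, 1.562, -0.55]
contact_force: [-1.7, -8.0, 0.5]
grip_width: 1.0
```

```bash
python3 n.py
```

```text
151.80222424721308 76.17769349352376
t 5.25 [446.9 152.  223.6] F [-1.7 -8.   0.5]
[[-0.0, 0.005, -0.0], [-0.0, 0.01, 0.001], [-0.0, 0.014, 0.003], [-0.0, 0.019, 0.005], [-0.0, 0.023, 0.008]]
t 5.25 [446.9 152.  223.6] F [-1.7 -8.   0.5]
[[-0.0, 0.027, 0.01], [-0.0, 0.031, 0.013], [-0.0, 0.035, 0.017], [-0.0, 0.038, 0.02], [-0.0, 0.041, 0.024]]
```

{"method": "step_arm", "body": {"targets": [[[0,0.005,0,0],[0,0.01,0.001,0],[0,0.014,0.003,0],[0,0.019,0.005,0],[0,0.023,0.008,0]]]}}

```text
time: 5.67
tool_pos: [458.9, 172.1, 222.9]
tcp_rot: [-0.823, 1.563, -1.073]
contact_force: [-3.4, -7.3, 0.0]
grip_width: 0.4
```

{"method": "step_arm", "body": {"targets": [[[0,0.004,0.002,0],[0,0.008,0.005,0],[0,0.012,0.009,0],[0,0.015,0.012,0],[0,0.018,0.016,0]]]}}

```text
time: 6.08
tool_pos: [463.5, 177.3, 221.9]
tcp_rot: [-2.218, 1.528, -2.467]
contact_force: [-72.4, -50.8, 48.5]
grip_width: 0.3
```

```bash
python3 n.py
```

```text
129.4659058800798 79.45404337381426
t 6.0833 [463.5 177.3 221.9] F [-72.4 -50.8  48.5]
[[-0.002, 0.003, 0.004], [-0.003, 0.007, 0.007], [-0.003, 0.01, 0.011], [-0.003, 0.013, 0.015], [-0.003, 0.016, 0.018]]
t 6.0833 [463.5 177.3 221.9] F [-72.4 -50.8  48.5]
[[-0.003, 0.019, 0.023], [-0.004, 0.021, 0.027], [-0.004, 0.024, 0.031], [-0.004, 0.026, 0.036], [-0.004, 0.027, 0.04]]
```

The force jumped to about 100 N: this is either the stop or an obstruction. I'll back off and look.

{"method": "step_arm", "body": {"targets": [[[0,-0.001,-0.001,0],[0,-0.002,-0.002,0],[0,-0.004,-0.004,0],[0,-0.006,-0.006,0],[0,-0.006,-0.006,0]]]}}

```text
time: 6.5
tool_pos: [456.1, 173.5, 222.2]
tcp_rot: [-2.23, 1.528, -2.478]
contact_force: [-0.1, 0.2, -0.1]
grip_width: 0.0
```

Run:
```python
from h import *
rel([[0,0,0]])
c=cap("side"); a=c["color"][120:300,140:340,::-1]
cv2.imwrite("pics/s2.png",cv2.resize(a,None,fx=3.3,fy=3.3,interpolation=cv2.INTER_CUBIC))
c=cap("top"); a=c["color"][150:310,140:340,::-1]
cv2.imwrite("pics/t2.png",cv2.resize(a,None,fx=3.3,fy=3.3,interpolation=cv2.INTER_CUBIC))
```

```text
t 6.5 [456.1 173.5 222.2] F [-0.1  0.2 -0.1]
```

View pics/s2.png

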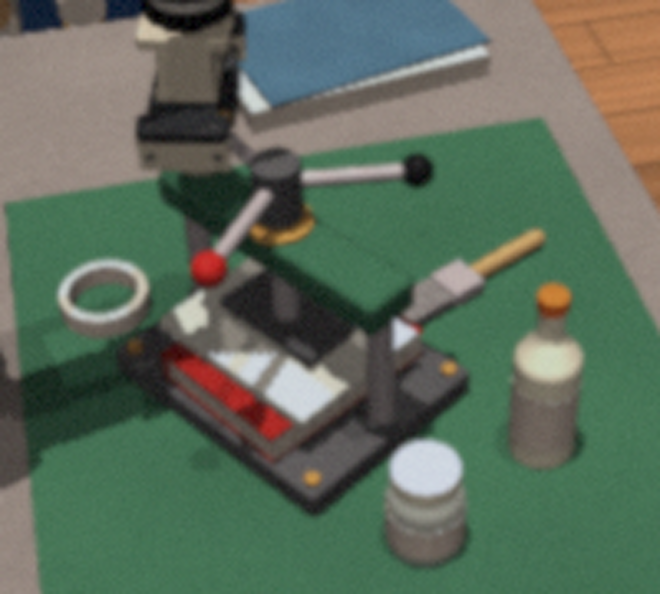

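View pics/t2.png

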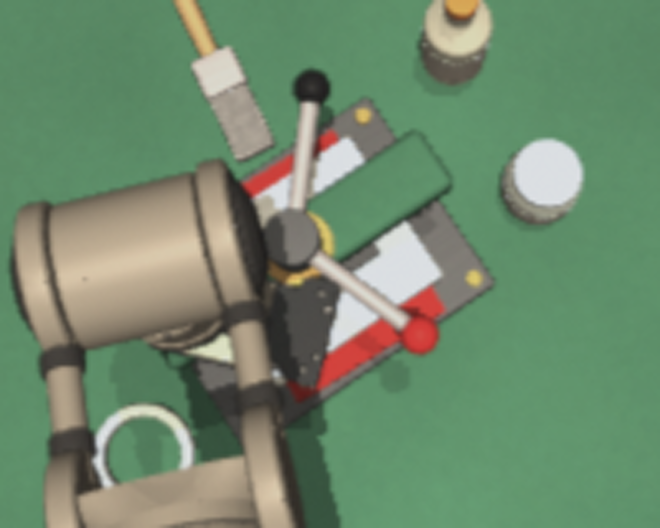

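Both views show the wheel turned by about 120°. The red ball is now at (208,267) in the side crop and (420,335) in the top crop, where the near black ball was. The jar, bottle and tape look untouched. Next: measure the wheel angle and the platen height, to tell whether this was the stop.

Run:
```python
from h import *
c=cap("top"); s=cap("side")
def P(n,cc,px): print(n,np.round(bydepth(cc,[px]),1))
T=lambda u,v:(140+u/3.3,150+v/3.3); S=lambda u,v:(140+u/3.3,120+v/3.3)
r=onplane(c,[T(420,335)],245)[0]; b=onplane(c,[T(311,87)],245)[0]; h=onplane(c,[T(291,237)],267)[0]
print(r,b,h,[np.degrees(np.arctan2(q[1]-116,q[0]-514)).round(1) for q in(r,b)])
for u,v in((400,255),(340,330),(355,300),(340,160)):P("plat top",c,T(u,v))
for u,v in((345,360),(310,380),(285,175)):P("book top",c,T(u,v))
for u,v in((270,365),(310,395),(290,380)):P("plat side",s,S(u,v))
for u,v in((190,370),(260,415)):P("red side",s,S(u,v))
o=cv2.imread("pics/side0.png"); n=cv2.resize(s["color"][:,:,::-1],None,fx=1.5,fy=1.5)
cr=lambda i:cv2.resize(i[290:420,255:435],None,fx=2.1,fy=2.1,interpolation=cv2.INTER_CUBIC)
cv2.imwrite("pics/cmp.png",np.hstack([cr(o),cr(n)]))
```

```text
[439.61017286  19.67588069 245.        ] [632.46939835 100.89108389 245.        ] [512.36116564 115.31637407 267.        ] [np.float64(-127.7), np.float64(-7.3)]
plat top [[519.2  32.6  78.1]]
plat top [[454.7  85.5  79.7]]
plat top [[480.8  72.3  75.5]]
plat top [[604.3  84.2  78.1]]
book top [[429.7  81.8  65. ]]
book top [[404.2  97.9 336.1]]
book top [[591.7 133.1  76.9]]
plat side [[490.9  68.8  75.1]]
plat side [[518.3  23.8  75. ]]
plat side [[505.   47.9  73.2]]
red side [[420.4  88.8  66.7]]
red side [[472.7  25.2  59.8]]
```

View pics/cmp.png

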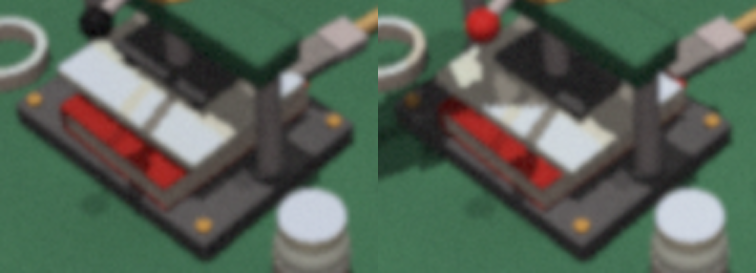

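Red has gone from −11° to −128° (2.04 rad) and the platen is down on the book (top at about 77 mm). It isn't clear whether this is the 2.8 stop (start at about 0.76 rad) or something blocking the finger over the crossbeam. To find out, I'll lift and push the red arm at the first place, which was unobstructed.

{"method": "step_arm", "body": {"targets": [[[-0.01,-0.001,-0.001,0],[-0.03,-0.002,-0.002,0],[-0.055,-0.002,-0.002,0],[-0.08,-0.002,-0.002,0],[-0.08,-0.002,-0.002,0]]]}}

```text
time: 7.12
tool_pos: [458.7, 174.6, 307.7]
tcp_rot: [-2.107, 1.536, -2.355]
contact_force: [0.4, -0.8, 0.2]
grip_width: 0.5
```

{"method": "step_arm", "body": {"targets": [[[0,-0.02,0.012,0],[0,-0.05,0.03,0],[0,-0.08,0.05,0],[0,-0.11,0.068,0],[0,-0.12,0.073,0]]]}}

```text
time: 7.53
tool_pos: [501.1, 36.6, 310.1]
tcp_rot: [-2.065, 1.535, -2.316]
contact_force: [0.5, -0.7, -0.5]
grip_width: 0.5
```

Run:
```python
from h import *
print(rel([arc(-98,80,300),arc(-98,80,228)])); print(st()[2].round(3))
s=cap("side"); o=cv2.cvtColor(cv2.resize(cv2.imread("pics/side0.png"),(512,384),interpolation=cv2.INTER_AREA),cv2.COLOR_BGR2GRAY); n=cv2.cvtColor(s["color"],cv2.COLOR_RGB2GRAY)
prj=lambda p:cv2.projectPoints(np.array([p],float),np.array(s["rvec"],float),s["t"],s["K"],s["d"])[0][0,0]
p=prj([505,25,76]); print(p,[prj([505,25,76+d])-p for d in(8.7,14)])
w,(u,v)=n,(213,236)
for (u,v) in ((248,268),(262,258)):   # front corner / right end edge of platen
    t=n[v-30:v-8,u-33:u-2]; 
for box in ((228,243,246,258),(225,240,235,252),(236,250,238,254)):
    u0,u1,v0,v1=box; t=n[v0:v1,u0:u1]; a=o[v0-16:v1+10,u0-6:u1+6]
    r=cv2.matchTemplate(a,t,cv2.TM_CCOEFF_NORMED); _,m,_,l=cv2.minMaxLoc(r); print(box,m,l[0]-6,l[1]-16)
```

```text
t 7.5333 [501.1  36.6 310.1] F [ 0.5 -0.7 -0.5]
[[0.01  0.001 0.002]
 [0.082 0.003 0.003]]
[[-0.024  0.248  0.968]
 [-0.026  0.968 -0.249]
 [-0.999 -0.031 -0.017]]
[229.36166583 240.00913501] [array([-0.15491603, -2.06008973]), array([-0.2499447 , -3.32431737])]
(228, 243, 246, 258) 0.875476062297821 4 -10
(225, 240, 235, 252) 0.8703697323799133 0 -2
(236, 250, 238, 254) 0.9232496023178101 -4 -3
```

{"method": "step_arm", "body": {"targets": [[[0.01,0.001,0.001,0],[0.03,0.002,0.002,0],[0.055,0.003,0.003,0],[0.08,0.003,0.003,0],[0.082,0.003,0.003,0]]]}}

```text
time: 8.0
tool_pos: [499.7, 37.9, 223.2]
tcp_rot: [-2.246, 1.53, -2.497]
contact_force: [0.4, -0.1, 0.3]
grip_width: 0.2
```

{"method": "step_arm", "body": {"targets": [[[0,0,-0.003,0],[0,0,-0.005,0],[0,0,-0.007,0],[0,0.001,-0.008,0],[0,0.001,-0.009,0]]]}}

```text
time: 8.42
tool_pos: [491.6, 41.5, 224.6]
tcp_rot: [-2.209, 1.531, -2.459]
contact_force: [0.6, 0.2, 0.4]
grip_width: 0.2
```

{"method": "step_arm", "body": {"targets": [[[0,0,-0.001,0],[0,0,-0.002,0],[0,0,-0.003,0],[0,0.001,-0.004,0],[0,0.001,-0.005,0]]]}}

```text
time: 8.83
tool_pos: [487.7, 43.1, 225.0]
tcp_rot: [-2.152, 1.532, -2.403]
contact_force: [3.8, -3.4, 0.3]
grip_width: 0.3
```

Light contact. I'll push in small steps.

{"method": "step_arm", "body": {"targets": [[[0,0,-0.001,0],[0,0,-0.001,0],[0,0,-0.002,0],[0,0.001,-0.002,0],[0,0.001,-0.003,0]]]}}

```text
time: 9.25
tool_pos: [487.3, 43.3, 225.3]
tcp_rot: [-1.998, 1.533, -2.25]
contact_force: [10.7, -7.7, -4.7]
grip_width: 0.2
```

{"method": "step_arm", "body": {"targets": [[[0,0,-0.003,0],[0,0.001,-0.004,0],[0,0.001,-0.005,0],[0,0.001,-0.006,0],[0,0.001,-0.006,0]]]}}

```text
time: 9.67
tool_pos: [487.1, 43.3, 225.7]
tcp_rot: [-1.649, 1.536, -1.902]
contact_force: [21.4, -10.5, -11.6]
grip_width: 0.3
```

The wheel doesn't move under 24 N (about 1.8 N m, far above the 0.5 N m needed). This was at a clear place and on another arm, so it is the stop. I'll back off, lift and retreat.

{"method": "step_arm", "body": {"targets": [[[0,0,0.002,0],[0,0,0.004,0],[0,0,0.007,0],[0,0,0.01,0],[0,0,0.01,0]]]}}

```text
time: 10.08
tool_pos: [496.9, 40.9, 225.6]
tcp_rot: [-1.667, 1.536, -1.919]
contact_force: [0.2, -0.3, -0.1]
grip_width: 0.2
```

{"method": "step_arm", "body": {"targets": [[[-0.02,0,0,0],[-0.05,0,0,0],[-0.08,0,0,0],[-0.1,0,0,0],[-0.1,0,0,0]]]}}

```text
time: 10.5
tool_pos: [499.4, 44.5, 330.1]
tcp_rot: [-1.445, 1.538, -1.697]
contact_force: [0.5, 0.4, 0.7]
grip_width: 0.2
```

{"method": "step_arm", "body": {"targets": [[[0,0.022,-0.029,0],[0,0.045,-0.058,0],[0,0.068,-0.088,0],[0,0.091,-0.118,0],[0,0.115,-0.15,0]]]}}

```text
time: 10.92
tool_pos: [381.2, 194.2, 324.9]
tcp_rot: [-1.477, 1.537, -1.73]
contact_force: [0.5, 0.6, 0.5]
grip_width: 0.6
```

{"method": "step_arm", "body": {"targets": [[[0,0.022,-0.029,0],[0,0.045,-0.058,0],[0,0.068,-0.088,0],[0,0.091,-0.118,0],[0,0.091,-0.118,0]]]}}

```text
time: 11.33
tool_pos: [285.2, 315.4, 320.8]
tcp_rot: [-1.574, 1.538, -1.82]
contact_force: [-0.5, 0.3, -0.4]
grip_width: 0.7
```

Run:
```python
from h import *
rel([[0,0,0]])
c=cap("top"); cv2.imwrite("pics/t3.png",cv2.resize(c["color"][:,:,::-1],None,fx=1.5,fy=1.5)); h=cv2.cvtColor(c["color"],cv2.COLOR_RGB2HSV)
m=(((h[...,0]<8)|(h[...,0]>172))&(h[...,1]>150)&(h[...,2]>80)).astype(np.uint8)
n,l,s,ce=cv2.connectedComponentsWithStats(m)
for i in range(1,n):
    if s[i,4]>25: q=onplane(c,[ce[i]],245)[0]; print(ce[i]*1.5,s[i,4],q.round(),np.degrees(np.arctan2(q[1]-116,q[0]-514)))
```

```text
t 11.3333 [285.2 315.4 320.8] F [-0.5  0.3 -0.4]
[318.27931034 313.11724138] 145 [549. 157. 245.] 49.67674211202344
[379.68115942 381.35869565] 414 [433.  55. 245.] -142.87746137555035
```

View pics/t3.png

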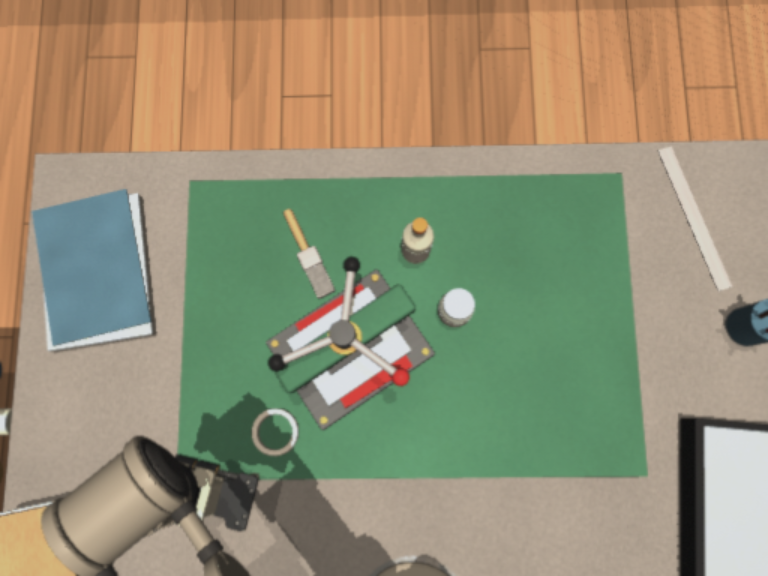

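The final top view shows the red ball at (401,377) and the arm clear of the press. The brush, bottle (417,245), jar (457,306), tape (275,432) and the book's red strips are where they started.

```bash
python3 -c "
from plant import bot; print(bot.close_job())"
```

```text
the job is handed in; nothing more can be done
None
```

I turned the wheel clockwise with the closed fingertip on one of the black arms until it hit a hard stop, then lifted off, retreated and handed the job in at about 11.3 s.

- **At the stop:** pushing the red arm from a clear spot moved the wheel only about 0.6 mm under 24 N. That is about 1.8 N m, against the 0.5 N m needed near the stop. Depth readings put the platen top at about 77 mm, which means it is down on the book.
- **Surroundings:** the last top view shows the jar, bottle, brush, tape roll and book where they were at the start.
- **Force peak:** when the wheel first hit the stop, the reading at the end of that move was about 100 N, below the 120 N limit but much more than needed. I don't know the true peak between readings.
- **Wheel angle not fully explained:** I saw the wheel turn about 2.0 rad, so it must have started near 0.8 rad rather than 0. I tried to confirm that from the platen's height in the first pictures, but the result was inconclusive.

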